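# Find the pad that still grips and tilt the painting board

## Robot

A 7-joint arm with a two-finger parallel gripper is mounted at the origin on the work surface. World frame = base frame: x ahead of the robot, y to its left, z up, the work surface at z = 0. Lengths are in m, angles in rad, forces in N, time in s.
With the tool pointing down it reaches from about 0.425 to 0.925 m from the base axis. Payload 6.8 kg.
Tool frame: the origin (TCP) lies on the centre line of the jaws, within the pads' length; the fingertips stand 14 mm ahead of it and the grasp point (between the pads) lies 5 mm behind it; z points along the fingers, y is the line along which they close (so a half turn about z gives the same grasp; the last joint's range is limited). The gripper opens to 85 mm and grips with 20 to 120 N. Pads are 22 mm wide; open, the fingers measure 114 mm over their backs; the gripper's body (76 mm by 85 mm) begins 54 mm behind the grasp point. The pads swing forward as they close: fully open they stand 13 mm farther back than shut.
Start: joints at [1.024, 0.477, 0.022, 1.555, -0.011, 1.109, -0.083], TCP at [0.287, -0.611, 0.223] pointing down, gripper open.
Joint ranges: [-2.96, 2.96], [-0.34, 2.1], [-1.41, 1.46], [0.24, 2.44], [-1.37, 4.51], [0.17, 1.92], [-2.96, 2.96]. Speed limits (rad/s): [2.39, 2.39, 3.14, 3.14, 3.14, 3.14, 3.14].

## Interface

Orientations are given as a unit quaternion [w, x, y, z].
In Python, from station import bot gives the robot as it stands. The module is installed in compiled form; this text tells all that it offers.
- The arm moves only by the tool drive_tool, never from a script. Its argument "commands" is a list of rows, each an object with "hand": the opening, from 0 (shut) to 1 (fully open); "translation": the shift along the world's x, y, z in mm, a list of three; "angular": the turn, a rotation vector about the world's x, y, z in rad, a list of three. In form: [{"hand": hand, "translation": [tx, ty, tz], "angular": [ax, ay, az]}, ...]. A call has 1 to 12 rows; each row is the pose to reach, as a shift and turn from the pose commanded when the call began; what a row does not reach only later rows make up. A row lasts 1/8 s, in which the tool goes at most 62.5 mm and 10.7 degrees, less where a joint would pass 70% of its speed; a pose out of reach is approached as far as the arm can. A call with a gripper value outside its range is refused whole. The fingers move at their own pace and stop on an object; "force" is the grip in N (left out, the last holds). Time passes only in rows, so rows that repeat a pose let the fingers close. It gives the time, the measured TCP pose, the force, the opening and the grip force at its end, in the units of the state.
- bot.get_obs(): the state, without advancing time (a new reading comes with each control period).
- bot.read_camera(name): name is "scene" or "side" or "wrist"; returns the picture (400x640x3 uint8, red, green, blue); there is no depth.
- bot.camera_model(name): a dict with "fx", "fy", "cx", "cy" (pixels), "view" (4x4, takes a point from world to camera coordinates). Camera axes: x right, y up, looking along -z (the intrinsics and any distortion apply to the point x, -y, -z); pixel columns grow to the right and rows downward; lengths in m; the calibration is good to about 2 mm. A picture is of the moment at which its call begins: read the wrist's pose just before it. camera_model takes no time and is no camera call; for the wrist camera it gives the pose at the moment of the call.
- bot.hand_in(): hands the job in; it is judged then, once.
Trained networks look in the newest picture that a camera, given by its name, has taken for a name from the list of things; names that differ only in an ending like _2 or _b are one class to them, and where a whole thing is asked for, a point or a joint stands for the part that bears it (a point fixed in the world has none). Each returns a list of dicts, best first, with "score" (0 to 1); they miss things now and then, are a little off and sometimes report something else, mostly with a low value. They report only what shows in the picture. A call takes as long as a camera call. They do not tell look-alikes from the thing itself.
- bot.find_in(camera, query): "position" ([column, row] in pixels, amid what is visible of it).
- bot.outline_of(camera, query): "pixels" (400x640 bool, what is visible of it) and "position" ([column, row] in pixels, amid what is visible of it).
The state is a dict: "t": time; "q": joint angles; "joint_vel": joint speeds; "joint_torque": joint torques, N m; "eef_pos": TCP position; "tool_rot": TCP orientation; "contact_force": force on the tool from outside, world axes, zero at the start; "torque": the same for the moment, N m; "gripper_width": opening from 0.0 (shut) to 1.0 (fully open); "grasp_force": force on a finger pad.
Only numpy, scipy, OpenCV 4.12 (cv2) and the standard library are available. Lean on these libraries where they do the work, as an engineer would, in place of code of your own. Each camera call takes 0.05 s, during which the arm holds its last target. There are 200 camera calls.

## Task

Three pads on the painting board look alike, but only one still grips; two have gone slick. Drag the weighted painting holder over the pads with the board lying flat to feel which pad resists most, leave the holder standing free in the middle of that pad, and then raise the board by its wooden grip as far as it goes, so that it stays up and the holder does not slide. Do not knock the holder over, and leave the bottles, jars, palette, cup and screwdriver where they are.

Things in the scene. Friction and masses are not known exactly. Their poses are not given: they have to be found in the camera images.
- holder: Weighted painting holder, loose, on the bench left (+y) of the board: steel disc 84 mm across, 14 mm thick, edges bevelled 2 mm; upright round wooden stem with cork end, 30 mm across, from 14 to 60 mm height. Origin: centre of its underside, z up the stem. Some 0.5 to 0.95 kg, unknown, so one drag force alone tells little: compare the pads.
- stand: Fixed foot of the board, 210 x 330 x 16 mm. Origin on the bench under the hinge line at the board's far edge; x away from the robot, y along the hinge, left. The board reaches 200 mm from the hinge towards -x, 354 mm wide; flat, its underside is at 20 mm, upper face 32 mm, pad tops 39 mm above the bench. A lip 20 mm high, 8 mm thick on the hinge edge.
- board (a joint): Tilt of the board about its far edge: 0 flat, 0.48 rad raised to its stop; the near edge with the grip rises. Axis: the stand's y axis, 20 mm above its origin. The hinge is stiff (friction 2.8 N m): the board stays where it is left; raising it by the grip takes 15 to 22 N.
- board_grip (a point): Middle of the board's wooden grip, a bar 26 mm wide (y), 24 mm tall, sticking 95 mm out of the middle of the near edge towards -x. The point is 255 mm from the hinge line, inside the bar at half its height, 32 mm above the bench when flat. Axes: the board's, x towards the hinge, y along it, z up from the board.
- pad_left (a point): Centre of the top of the left (+y) pad, 115 mm from the hinge line: rubber sheet 128 mm (x) by 108 mm (y), 7 mm thick, in a pocket, top 2 mm above the rims. Pads are 116 mm apart along y, tops level: one can drag from one to the next over 7 mm gaps. Which pad grips differs each time; its friction is over twice that of the others, on which the painting holder slides once tilted.
- pad_middle (a point): Centre of the top of the middle pad, 115 mm from the hinge line: rubber sheet 128 mm (x) by 108 mm (y), 7 mm thick, in a pocket, top 2 mm above the rims. Pads are 116 mm apart along y, tops level: one can drag from one to the next over 7 mm gaps. Which pad grips differs each time; its friction is over twice that of the others, on which the painting holder slides once tilted.
- pad_right (a point): Centre of the top of the right (-y) pad, 115 mm from the hinge line: rubber sheet 128 mm (x) by 108 mm (y), 7 mm thick, in a pocket, top 2 mm above the rims. Pads are 116 mm apart along y, tops level: one can drag from one to the next over 7 mm gaps. Which pad grips differs each time; its friction is over twice that of the others, on which the painting holder slides once tilted.
- cleaner: Bystander: clear bottle, 54 mm wide, 150 mm tall; origin at the centre of its underside. Leave it alone.
- primer: Bystander: glass jar, 50 mm wide, 80 mm tall; origin at the centre of its underside. Leave it alone.
- varnish: Bystander: amber jar, 48 mm wide, 70 mm tall; origin at the centre of its underside. Leave it alone.
- palette: Bystander: white tray with wells, 110 x 190 x 16 mm; origin at the centre of its underside. Leave it alone.
- brush_mug: Bystander: empty white cup, 72 mm wide, 90 mm tall; origin at the centre of its underside. Leave it alone.
- driver: Bystander: screwdriver, 170 mm long, lying on the bench; origin at the centre of its underside. Leave it alone.
Not all that is in view belongs to the job. What is shaped like the holder but orange is not meant.

How it is judged:
On the way, in this order (a step that is already met when the one before it is completed fails the run):
1. the painting holder stands on a pad of the flat board, not gripped (value of joint board below 0.05 rad and (distance between holder and pad_left below 0.03 m or distance between holder and pad_middle below 0.03 m or distance between holder and pad_right below 0.03 m) and contact force between the fingers and holder below 0.5 N), for 0.2 s.
2. the board is raised to its stop (value of joint board above 0.44 rad), for 0.2 s.
At the end, for the whole second after the job is handed in: The board stays raised (joint above 0.44 rad of 0.48), and the painting holder stands at rest and square on it, its underside's centre within 30 mm of the centre of a pad (value of joint board above 0.44 rad and (distance between holder and pad_left below 0.03 m or distance between holder and pad_middle below 0.03 m or distance between holder and pad_right below 0.03 m) and linear speed of holder below 0.01 m/s and angle between the z axis of holder and the z axis of board_grip, either way round below 0.1 rad); the robot touches nothing.
It fails at once if the painting holder is away from the pads' middles (more than 35 mm) while the board is tilted beyond 0.15 rad: it slid, or was not yet in place (value of joint board above 0.15 rad and distance between holder and pad_left above 0.035 m and distance between holder and pad_middle above 0.035 m and distance between holder and pad_right above 0.035 m).
It fails at once if the painting holder is knocked over (angle between holder's own z axis and vertical above 0.9 rad).
It fails at once if a bottle, jar, the palette, the cup or the screwdriver is moved more than 40 mm (distance of any of cleaner, primer, varnish, palette, brush_mug, driver from where it was at the start of the episode above 0.04 m).
It also fails if it takes over 64 s, if anything falls off the work surface, if the arm or the gripper's body presses on something with over 40 N, if the wrist force passes 120 N, or if a joint passes its speed limit or range.

## Working session

There is one attempt and no reset: what is moved stays moved. The work goes in short steps, Python scripts to look and compute and a tool call to move; the robot and the scene stay as the last step left them, time stands still between calls to the robot, and variables do not carry over. Pictures are saved under pics/ and viewed, at most 10 in all, crops included, and the job is handed in when it is done.

Besides the shell and the picture viewer there is one more tool, called as name([rows], argument=value, ...), one row to a line, values as JSON. drive_tool: Moves the arm, as the interface text tells. Its arguments: {"type":"object","properties":{"commands":{"type":"array","items":{"type":"object","properties":{"hand":{"type":"number"},"translation":{"type":"array","items":{"type":"number"}},"angular":{"type":"array","items":{"type":"number"}}}}},"force":{"type":"number"}},"required":["commands"]}

```bash
mkdir -p pics
cat > h.py <<'E'
import numpy as np, cv2
from station import bot
def ray(cam,px,z,m=None):
    m=m or bot.camera_model(cam); V=np.array(m["view"]); R=V[:3,:3]; c=-R.T@V[:3,3]
    d=R.T@np.array([(px[0]-m["cx"])/m["fx"],-(px[1]-m["cy"])/m["fy"],-1.0])
    return c+d*(z-c[2])/d[2]
def proj(cam,p,m=None):
    m=m or bot.camera_model(cam); V=np.array(m["view"]); q=V[:3,:3]@np.array(p)+V[:3,3]
    return np.array([m["cx"]+m["fx"]*q[0]/-q[2], m["cy"]+m["fy"]*q[1]/q[2]])
E
python3 - <<'E'
from h import *
o=bot.get_obs(); print({k:np.round(v,3) for k,v in o.items()})
for c in ["scene","side"]:
    im=bot.read_camera(c); cv2.imwrite(f"pics/{c}0.png",im[...,::-1]); m=bot.camera_model(c); print(c,{k:np.round(v,3).tolist() for k,v in m.items()})
    for n in ["holder","stand","board_grip","pad_left","pad_middle","pad_right","cleaner","primer","varnish","palette","brush_mug","driver"]:
        print(n,[(np.round(d["position"]).tolist(),round(d["score"],2),np.round(ray(c,d["position"],.035)[:2],3).tolist()) for d in bot.find_in(c,n)[:3]])
E
```

```text
{'t': np.float64(0.0), 'q': array([ 1.024,  0.478,  0.022,  1.556, -0.012,  1.109, -0.083]), 'joint_vel': array([-0.   ,  0.   ,  0.   , -0.   , -0.001,  0.   , -0.002]), 'joint_torque': array([-1.0000e-03, -5.9645e+01,  1.6080e+00, -2.8120e+01,  1.3000e-02,
        9.0000e-03,  0.0000e+00]), 'eef_pos': array([ 0.287, -0.611,  0.222]), 'tool_rot': array([-0.001,  0.976,  0.218, -0.   ]), 'contact_force': array([ 0.762, -0.654,  0.709]), 'torque': array([-0.016, -0.023, -0.003]), 'grasp_force': np.float64(0.0), 'gripper_width': np.float64(1.003)}
scene {'fx': 488.296, 'fy': 488.296, 'cx': 313.804, 'cy': 196.719, 'view': [[-0.879, 0.476, 0.007, 0.437], [-0.348, -0.653, 0.673, 0.149], [0.325, 0.589, 0.74, -1.578], [0.0, 0.0, 0.0, 1.0]]}
holder [([400.0, 284.0], 0.8, [0.448, 0.352]), ([259.0, 199.0], 0.69, [0.639, -0.066]), ([428.0, 246.0], 0.65, [0.315, 0.292])]
stand [([267.0, 201.0], 0.88, [0.622, -0.048])]
board_grip []
pad_left [([265.0, 195.0], 0.55, [0.618, -0.072])]
pad_middle [([260.0, 196.0], 0.61, [0.632, -0.075])]
pad_right [([258.0, 196.0], 0.66, [0.634, -0.079]), ([322.0, 1
[... 622 characters left out ...]
0, 182.0], 0.68, [0.637, -0.069]), ([306.0, 176.0], 0.66, [0.638, -0.101])]
board_grip [([311.0, 190.0], 0.72, [0.586, -0.054])]
pad_left [([305.0, 182.0], 0.58, [0.626, -0.073])]
pad_middle [([308.0, 187.0], 0.71, [0.603, -0.059])]
pad_right [([302.0, 179.0], 0.9, [0.644, -0.082])]
cleaner [([245.0, 249.0], 0.61, [0.612, 0.266]), ([304.0, 185.0], 0.52, [0.619, -0.06])]
primer [([300.0, 348.0], 0.9, [0.29, 0.416])]
varnish [([393.0, 150.0], 0.49, [0.44, -0.414])]
palette [([413.0, 190.0], 0.89, [0.285, -0.263]), ([196.0, 274.0], 0.74, [0.674, 0.414]), ([350.0, 132.0], 0.54, [0.638, -0.412])]
brush_mug [([199.0, 272.0], 0.74, [0.671, 0.406]), ([395.0, 151.0], 0.36, [0.431, -0.412])]
driver []
```

View pics/scene0.png

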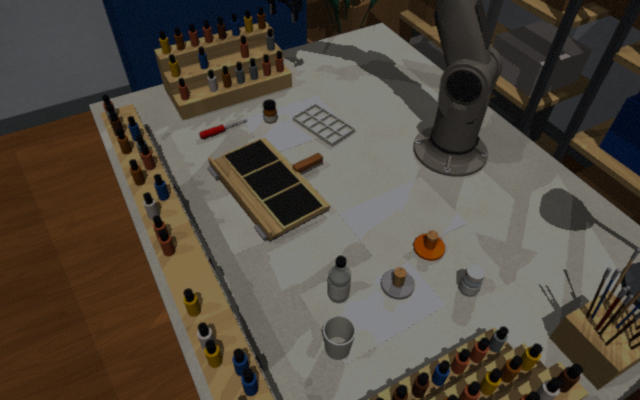

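View pics/side0.png

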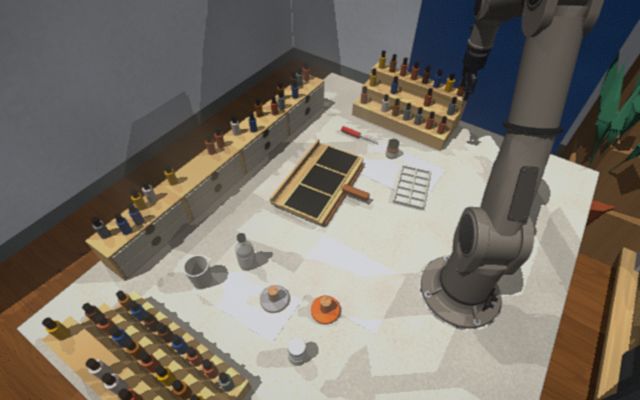

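The grey holder is at scene (399,284) / side (275,297); the orange decoy is at (429,246) / (325,308). The board with three black pads is around (268,185), with its grip at (308,162). Next I measure these precisely.

```bash
cat > m.py <<'E'
from h import *
for c,roi in [("scene",(205,135,330,240)),("side",(270,140,370,225))]:
    im=cv2.imread(f"pics/{c}0.png"); g=im.max(2); mk=np.zeros_like(g); x0,y0,x1,y1=roi
    mk[y0:y1,x0:x1]=(g[y0:y1,x0:x1]<50)*255
    n,l,s,ct=cv2.connectedComponentsWithStats(mk)
    for i in range(1,n):
        if s[i,4]<250: continue
        k,_=cv2.findContours((l==i).astype(np.uint8),cv2.RETR_EXTERNAL,cv2.CHAIN_APPROX_NONE)
        w=np.array([ray(c,p,.039)[:2] for p in k[0][:,0]],np.float32)*1000
        print(c,s[i].tolist(),[np.round(v,1) for v in cv2.minAreaRect(w)])
    for d in bot.outline_of(c,"holder")[:3]:
        k,_=cv2.findContours(d["pixels"].astype(np.uint8),cv2.RETR_EXTERNAL,cv2.CHAIN_APPROX_NONE)
        k=max(k,key=len)[:,0]
        w=np.array([ray(c,p,.007)[:2] for p in k],np.float32)*1000
        print("holder",np.round(d["position"]),round(d["score"],2),len(k),[np.round(v,1) for v in cv2.minAreaRect(w)],[np.round(v,1) for v in cv2.fitEllipse(w)])
    b=im[225:325,375:455] if c=="scene" else im[270:335,245:350]
    cv2.imwrite(f"pics/{c}_h.png",cv2.resize(b,None,fx=5,fy=5,interpolation=cv2.INTER_CUBIC))
E
python3 m.py
```

```text
scene [226, 141, 52, 34, 966] [array([ 589.6, -232.6]), array([126.1, 104.4]), np.float64(6.7)]
scene [244, 161, 55, 38, 1107] [array([ 576.5, -118. ]), array([126.1, 104.5]), np.float64(7.1)]
scene [265, 184, 57, 41, 1274] [array([563. ,  -2.7]), array([126.6, 104.7]), np.float64(6.9)]
holder [397. 286.] 0.79 90 [array([441. , 334.5]), array([85.3, 87.1]), np.float64(7.3)] [array([439.4, 334.2]), array([81.1, 91.4]), np.float64(138.1)]
holder [430. 247.] 0.76 84 [array([296.6, 280.4]), array([89.7, 86.8]), np.float64(1.8)] [array([295.3, 278.6]), array([79.8, 98.2]), np.float64(134.0)]
holder [325. 309.] 0.86 81 [array([302.2, 281. ]), array([80.9, 84.6]), np.float64(34.2)] [array([302.7, 279.4]), array([81.1, 85.7]), np.float64(51.1)]
holder [274. 297.] 0.85 79 [array([445. , 335.2]), array([82.6, 84.9]), np.float64(34.2)] [array([444.2, 334.9]), array([81.9, 86.9]), np.float64(52.6)]
holder [332. 192.] 0.32 392 [array([ 562.4, -145. ]), array([319.6, 387.3]), np.float64(5.8)] [array([ 591.8, -136.3]), array([296.7, 389.7]), np.float64(9.0)]
```

drive_tool([
  {"hand": 1, "translation": [60, 60, 20], "angular": [0, 0, -0.1]},
  {"hand": 1, "translation": [120, 120, 30], "angular": [0, 0, -0.2]},
  {"hand": 1, "translation": [180, 180, 30], "angular": [0, 0, -0.325]},
  {"hand": 1, "translation": [220, 240, 30], "angular": [0, 0, -0.325]},
  {"hand": 1, "translation": [250, 300, 30], "angular": [0, 0, -0.325]},
  {"hand": 1, "translation": [260, 360, 30], "angular": [0, 0, -0.325]},
  {"hand": 1, "translation": [265, 420, 30], "angular": [0, 0, -0.325]},
  {"hand": 1, "translation": [270, 480, 30], "angular": [0, 0, -0.325]},
  {"hand": 1, "translation": [270, 540, 30], "angular": [0, 0, -0.325]},
  {"hand": 1, "translation": [270, 600, 30], "angular": [0, 0, -0.325]},
  {"hand": 1, "translation": [270, 660, 30], "angular": [0, 0, -0.325]},
  {"hand": 1, "translation": [260, 720, 30], "angular": [0, 0, -0.325]},
], force=40)

```text
t: 2.9
eef_pos: [0.5509, 0.0511, 0.2534]
tool_rot: [-0.0, 0.998, 0.057, 0.0]
contact_force: [1.6, -0.4, -0.5]
gripper_width: 1.002
grasp_force: 0.0
```

drive_tool([
  {"hand": 1, "translation": [-20, 60, 0], "angular": [0, 0, 0]},
  {"hand": 1, "translation": [-50, 115, 0], "angular": [0, 0, 0]},
  {"hand": 1, "translation": [-75, 170, 0], "angular": [0, 0, 0]},
  {"hand": 1, "translation": [-104, 226, -20], "angular": [0, 0, 0]},
  {"hand": 1, "translation": [-104, 226, -70], "angular": [0, 0, 0]},
  {"hand": 1, "translation": [-104, 226, -92], "angular": [0, 0, 0]},
  {"hand": 1, "translation": [-104, 226, -92], "angular": [0, 0, 0]},
  {"hand": 1, "translation": [-104, 226, -92], "angular": [0, 0, 0]},
  {"hand": 1, "translation": [-104, 226, -92], "angular": [0, 0, 0]},
])

```text
t: 4.03
eef_pos: [0.4478, 0.2755, 0.1625]
tool_rot: [-0.001, 0.998, 0.057, 0.001]
contact_force: [0.2, 0.0, -0.2]
gripper_width: 1.004
grasp_force: 0.0
```

Run:
```python
from h import *
m=bot.camera_model("wrist"); im=bot.read_camera("wrist"); cv2.imwrite("pics/w1.png",im[...,::-1])
print(np.round(bot.get_obs()["eef_pos"],4))
for d in bot.outline_of("wrist","holder")[:3]:
    k,_=cv2.findContours(d["pixels"].astype(np.uint8),cv2.RETR_EXTERNAL,cv2.CHAIN_APPROX_NONE); k=max(k,key=len)[:,0]
    w=np.array([ray("wrist",p,.012,m)[:2] for p in k],np.float32)*1000
    print(d["score"],d["position"],[np.round(v,1) for v in cv2.minAreaRect(w)],[np.round(v,1) for v in cv2.minEnclosingCircle(w)])
```

```text
[0.4477 0.2754 0.1624]
0.91 [299.8, 307.5] [array([296.9, 282.6]), array([85.1, 99.7]), np.float64(57.2)] [array([292.5, 280.4]), np.float64(54.2)]
0.62 [255.7, 174.9] [array([440.9, 334.3]), array([82.6, 84.7]), np.float64(34.4)] [array([441.3, 334. ]), np.float64(42.8)]
```

View pics/w1.png

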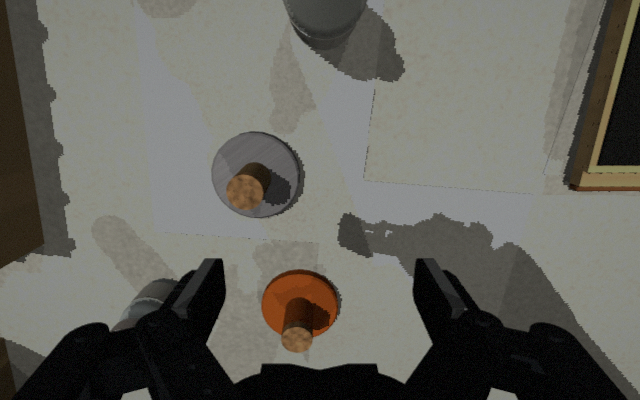

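The wrist view shows the grey holder at (256,175), i.e. world (442,334). The orange decoy is at (300,300). I'll descend onto the grey stem.

drive_tool([
  {"hand": 1, "translation": [-6, 59, 0], "angular": [0, 0, 0]},
  {"hand": 1, "translation": [-6, 59, -20], "angular": [0, 0, 0]},
  {"hand": 1, "translation": [-6, 59, -70], "angular": [0, 0, 0]},
  {"hand": 1, "translation": [-6, 59, -110], "angular": [0, 0, 0]},
  {"hand": 1, "translation": [-6, 59, -126], "angular": [0, 0, 0]},
  {"hand": 1, "translation": [-6, 59, -126], "angular": [0, 0, 0]},
  {"hand": 1, "translation": [-6, 59, -126], "angular": [0, 0, 0]},
])

```text
t: 5.0
eef_pos: [0.4419, 0.335, 0.0367]
tool_rot: [-0.001, 0.998, 0.057, 0.001]
contact_force: [0.3, 0.3, 0.4]
gripper_width: 0.995
grasp_force: 0.0
```

drive_tool([
  {"hand": 0.2, "translation": [0, 0, 0], "angular": [0, 0, 0]},
  {"hand": 0.2, "translation": [0, 0, 0], "angular": [0, 0, 0]},
  {"hand": 0.2, "translation": [0, 0, 0], "angular": [0, 0, 0]},
  {"hand": 0.2, "translation": [0, 0, 0], "angular": [0, 0, 0]},
  {"hand": 0.2, "translation": [0, 0, 0], "angular": [0, 0, 0]},
  {"hand": 0.2, "translation": [0, 0, 0], "angular": [0, 0, 0]},
  {"hand": 0.2, "translation": [0, 0, 0], "angular": [0, 0, 0]},
], force=60)

```text
t: 5.88
eef_pos: [0.4411, 0.335, 0.036]
tool_rot: [-0.001, 0.998, 0.057, 0.001]
contact_force: [-1.0, 0.7, 5.9]
gripper_width: 0.324
grasp_force: 58.8
```

drive_tool([
  {"hand": 0.2, "translation": [0, 0, 40], "angular": [0, 0, 0]},
  {"hand": 0.2, "translation": [0, 0, 85], "angular": [0, 0, 0]},
  {"hand": 0.2, "translation": [0, -50, 90], "angular": [0, 0, 0]},
  {"hand": 0.2, "translation": [20, -105, 90], "angular": [0, 0, 0]},
  {"hand": 0.2, "translation": [40, -160, 90], "angular": [0, 0, 0]},
  {"hand": 0.2, "translation": [65, -215, 90], "angular": [0, 0, 0]},
  {"hand": 0.2, "translation": [90, -270, 90], "angular": [0, 0, 0]},
  {"hand": 0.2, "translation": [110, -315, 90], "angular": [0, 0, 0]},
  {"hand": 0.2, "translation": [122, -338, 80], "angular": [0, 0, 0]},
  {"hand": 0.2, "translation": [122, -338, 80], "angular": [0, 0, 0]},
  {"hand": 0.2, "translation": [122, -338, 80], "angular": [0, 0, 0]},
])

```text
t: 7.25
eef_pos: [0.5614, -0.0032, 0.114]
tool_rot: [-0.0, 0.998, 0.057, -0.001]
contact_force: [0.8, 1.0, -7.5]
gripper_width: 0.322
grasp_force: 62.0
```

Run:
```python
from h import *
o=bot.get_obs(); print({k:np.round(o[k],3) for k in ["t","eef_pos","contact_force","torque","gripper_width","grasp_force"]})
```

```text
{'t': np.float64(7.25), 'eef_pos': array([ 0.561, -0.003,  0.114]), 'contact_force': array([ 0.839,  1.018, -7.512]), 'torque': array([0.066, 0.014, 0.01 ]), 'gripper_width': np.float64(0.322), 'grasp_force': np.float64(62.035)}
```

drive_tool([
  {"hand": 0.2, "translation": [1, 0, -20], "angular": [0, 0, 0]},
  {"hand": 0.2, "translation": [1, 0, -32], "angular": [0, 0, 0]},
  {"hand": 0.2, "translation": [1, 0, -36], "angular": [0, 0, 0]},
  {"hand": 0.2, "translation": [1, 0, -38], "angular": [0, 0, 0]},
  {"hand": 0.2, "translation": [1, 0, -38], "angular": [0, 0, 0]},
  {"hand": 0.2, "translation": [1, 0, -38], "angular": [0, 0, 0]},
])

```text
t: 8.0
eef_pos: [0.5642, -0.0039, 0.0775]
tool_rot: [0.0, 0.998, 0.057, 0.0]
contact_force: [0.5, 0.3, -8.2]
gripper_width: 0.324
grasp_force: 61.9
```

drive_tool([
  {"hand": 0.2, "translation": [-1, 1, -1], "angular": [0, 0, 0]},
  {"hand": 0.2, "translation": [-1, 1, -2], "angular": [0, 0, 0]},
  {"hand": 0.2, "translation": [-1, 1, -2.5], "angular": [0, 0, 0]},
  {"hand": 0.2, "translation": [-1, 1, -2.5], "angular": [0, 0, 0]},
])

```text
t: 8.5
eef_pos: [0.5628, -0.0029, 0.0751]
tool_rot: [0.0, 0.998, 0.057, -0.0]
contact_force: [-3.2, -0.3, 0.7]
gripper_width: 0.324
grasp_force: 62.9
```

drive_tool([
  {"hand": 0.5, "translation": [0, 0, 0], "angular": [0, 0, 0]},
  {"hand": 0.5, "translation": [0, 0, 0], "angular": [0, 0, 0]},
  {"hand": 0.5, "translation": [0, 0, 0], "angular": [0, 0, 0]},
  {"hand": 0.5, "translation": [0, 0, 0], "angular": [0, 0, 0]},
])

```text
t: 9.0
eef_pos: [0.5632, -0.0029, 0.0748]
tool_rot: [0.0, 0.998, 0.057, 0.0]
contact_force: [-0.5, -0.3, 0.2]
gripper_width: 0.499
grasp_force: 0.0
```

Run:
```python
from h import *
o=bot.get_obs(); print({k:np.round(o[k],3) for k in ["t","eef_pos","contact_force","torque","gripper_width","grasp_force"]})
m=bot.camera_model("wrist"); im=bot.read_camera("wrist"); cv2.imwrite("pics/w2.png",im[...,::-1])
```

```text
{'t': np.float64(9.0), 'eef_pos': array([ 0.563, -0.003,  0.075]), 'contact_force': array([-0.543, -0.31 ,  0.176]), 'torque': array([-0.019,  0.043,  0.035]), 'gripper_width': np.float64(0.499), 'grasp_force': np.float64(0.0)}
```

View pics/w2.png

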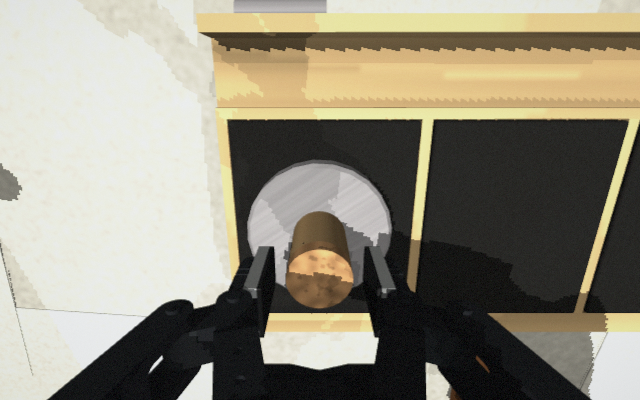

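Wrist view: holder upright at (320,230), centred on the left pad with both fingers clear of the stem. Now I drag along the board's -y.

drive_tool([
  {"hand": 0.5, "translation": [0.3, -3, 0], "angular": [0, 0, 0]},
  {"hand": 0.5, "translation": [0.7, -6, 0], "angular": [0, 0, 0]},
  {"hand": 0.5, "translation": [1, -9, 0], "angular": [0, 0, 0]},
  {"hand": 0.5, "translation": [1.4, -12, 0], "angular": [0, 0, 0]},
])

```text
t: 9.55
eef_pos: [0.5642, -0.0106, 0.0751]
tool_rot: [-0.002, 0.998, 0.058, 0.0]
contact_force: [-2.5, 10.9, 4.8]
gripper_width: 0.501
grasp_force: 5.1
```

drive_tool([
  {"hand": 0.5, "translation": [0.3, -3, 0], "angular": [0, 0, 0]},
  {"hand": 0.5, "translation": [0.7, -6, 0], "angular": [0, 0, 0]},
])

```text
t: 9.8
eef_pos: [0.5654, -0.0174, 0.0751]
tool_rot: [-0.002, 0.998, 0.058, 0.001]
contact_force: [-1.1, 8.5, 2.6]
gripper_width: 0.503
grasp_force: 4.2
```

drive_tool([
  {"hand": 0.5, "translation": [0.3, -3, 0], "angular": [0, 0, 0]},
  {"hand": 0.5, "translation": [0.7, -6, 0], "angular": [0, 0, 0]},
])

```text
t: 10.05
eef_pos: [0.5661, -0.0234, 0.0751]
tool_rot: [-0.002, 0.998, 0.058, 0.001]
contact_force: [-1.5, 7.7, 3.3]
gripper_width: 0.502
grasp_force: 4.3
```

drive_tool([
  {"hand": 0.5, "translation": [0.8, -7, 0], "angular": [0, 0, 0]},
  {"hand": 0.5, "translation": [1.6, -14, 0], "angular": [0, 0, 0]},
  {"hand": 0.5, "translation": [2.4, -21, 0], "angular": [0, 0, 0]},
  {"hand": 0.5, "translation": [3.2, -28, 0], "angular": [0, 0, 0]},
  {"hand": 0.5, "translation": [4, -35, 0], "angular": [0, 0, 0]},
  {"hand": 0.5, "translation": [4.9, -42, 0], "angular": [0, 0, 0]},
  {"hand": 0.5, "translation": [5.7, -49, 0], "angular": [0, 0, 0]},
  {"hand": 0.5, "translation": [6.5, -56, 0], "angular": [0, 0, 0]},
  {"hand": 0.5, "translation": [7.3, -63, 0], "angular": [0, 0, 0]},
  {"hand": 0.5, "translation": [8.1, -70, 0], "angular": [0, 0, 0]},
  {"hand": 0.5, "translation": [8.9, -77, 0], "angular": [0, 0, 0]},
  {"hand": 0.5, "translation": [9.7, -84, 0], "angular": [0, 0, 0]},
])

```text
t: 11.55
eef_pos: [0.5763, -0.1086, 0.0754]
tool_rot: [-0.001, 0.998, 0.058, 0.001]
contact_force: [-0.3, 6.0, 5.4]
gripper_width: 0.498
grasp_force: 3.0
```

drive_tool([
  {"hand": 0.5, "translation": [0.3, -3, 0], "angular": [0, 0, 0]},
  {"hand": 0.5, "translation": [0.7, -6, 0], "angular": [0, 0, 0]},
])

```text
t: 11.8
eef_pos: [0.5767, -0.115, 0.0752]
tool_rot: [-0.001, 0.998, 0.058, 0.001]
contact_force: [-1.7, 5.5, 4.6]
gripper_width: 0.498
grasp_force: 3.1
```

drive_tool([
  {"hand": 0.5, "translation": [0.3, -3, 0], "angular": [0, 0, 0]},
  {"hand": 0.5, "translation": [0.7, -6, 0], "angular": [0, 0, 0]},
])

```text
t: 12.05
eef_pos: [0.5774, -0.1209, 0.0752]
tool_rot: [-0.001, 0.998, 0.058, 0.001]
contact_force: [-0.4, 6.3, 4.5]
gripper_width: 0.502
grasp_force: 3.1
```

drive_tool([
  {"hand": 0.5, "translation": [0.3, -3, 0], "angular": [0, 0, 0]},
  {"hand": 0.5, "translation": [0.7, -6, 0], "angular": [0, 0, 0]},
])

```text
t: 12.3
eef_pos: [0.5781, -0.1269, 0.0752]
tool_rot: [-0.001, 0.998, 0.058, 0.001]
contact_force: [0.3, 6.4, 5.4]
gripper_width: 0.503
grasp_force: 3.1
```

drive_tool([
  {"hand": 0.5, "translation": [0.9, -8, 0], "angular": [0, 0, 0]},
  {"hand": 0.5, "translation": [1.8, -16, 0], "angular": [0, 0, 0]},
  {"hand": 0.5, "translation": [2.8, -24, 0], "angular": [0, 0, 0]},
  {"hand": 0.5, "translation": [3.7, -32, 0], "angular": [0, 0, 0]},
  {"hand": 0.5, "translation": [4.6, -40, 0], "angular": [0, 0, 0]},
  {"hand": 0.5, "translation": [5.5, -48, 0], "angular": [0, 0, 0]},
  {"hand": 0.5, "translation": [6.5, -56, 0], "angular": [0, 0, 0]},
  {"hand": 0.5, "translation": [7.4, -64, 0], "angular": [0, 0, 0]},
  {"hand": 0.5, "translation": [8.3, -72, 0], "angular": [0, 0, 0]},
  {"hand": 0.5, "translation": [9.2, -80, 0], "angular": [0, 0, 0]},
  {"hand": 0.5, "translation": [10.2, -88, 0], "angular": [0, 0, 0]},
  {"hand": 0.5, "translation": [11.1, -96, 0], "angular": [0, 0, 0]},
])

```text
t: 13.8
eef_pos: [0.5885, -0.2255, 0.0745]
tool_rot: [0.0, 0.998, 0.057, -0.0]
contact_force: [-0.6, 3.8, 1.7]
gripper_width: 0.501
grasp_force: 1.8
```

drive_tool([
  {"hand": 0.5, "translation": [0.3, -3, 0], "angular": [0, 0, 0]},
  {"hand": 0.5, "translation": [0.7, -6, 0], "angular": [0, 0, 0]},
])

```text
t: 14.05
eef_pos: [0.5891, -0.2309, 0.0745]
tool_rot: [-0.0, 0.998, 0.057, -0.0]
contact_force: [0.2, 4.2, 1.2]
gripper_width: 0.502
grasp_force: 1.7
```

drive_tool([
  {"hand": 0.5, "translation": [0.3, -3, 0], "angular": [0, 0, 0]},
  {"hand": 0.5, "translation": [0.7, -6, 0], "angular": [0, 0, 0]},
])

```text
t: 14.3
eef_pos: [0.5899, -0.2369, 0.0745]
tool_rot: [-0.0, 0.998, 0.057, -0.0]
contact_force: [-1.4, 2.9, 1.6]
gripper_width: 0.5
grasp_force: 1.6
```

drive_tool([
  {"hand": 0.5, "translation": [0.3, -3, 0], "angular": [0, 0, 0]},
  {"hand": 0.5, "translation": [0.7, -6, 0], "angular": [0, 0, 0]},
])

```text
t: 14.55
eef_pos: [0.5906, -0.2432, 0.0745]
tool_rot: [0.0, 0.998, 0.057, -0.0]
contact_force: [-0.6, 2.8, 1.7]
gripper_width: 0.499
grasp_force: 1.5
```

Left reads about 8 N, middle about 6 N (with extra down-load) and right about 3 N. I'll drag back to confirm, slightly raised to remove the vertical preload.

drive_tool([
  {"hand": 0.5, "translation": [-0.5, 4, 1.5], "angular": [0, 0, 0]},
  {"hand": 0.5, "translation": [-1, 9, 1.5], "angular": [0, 0, 0]},
  {"hand": 0.5, "translation": [-2, 18, 1.5], "angular": [0, 0, 0]},
  {"hand": 0.5, "translation": [-3.2, 28, 1.5], "angular": [0, 0, 0]},
  {"hand": 0.5, "translation": [-4.4, 38, 1.5], "angular": [0, 0, 0]},
  {"hand": 0.5, "translation": [-5.6, 48, 1.5], "angular": [0, 0, 0]},
  {"hand": 0.5, "translation": [-6.7, 58, 1.5], "angular": [0, 0, 0]},
  {"hand": 0.5, "translation": [-7.9, 68, 1.5], "angular": [0, 0, 0]},
  {"hand": 0.5, "translation": [-9, 78, 1.5], "angular": [0, 0, 0]},
  {"hand": 0.5, "translation": [-10.2, 88, 1.5], "angular": [0, 0, 0]},
  {"hand": 0.5, "translation": [-11.3, 98, 1.5], "angular": [0, 0, 0]},
  {"hand": 0.5, "translation": [-12.7, 110, 1.5], "angular": [0, 0, 0]},
])

```text
t: 16.05
eef_pos: [0.5779, -0.1326, 0.0762]
tool_rot: [0.0, 0.998, 0.057, 0.0]
contact_force: [1.3, -4.7, 2.6]
gripper_width: 0.499
grasp_force: 2.3
```

drive_tool([
  {"hand": 0.5, "translation": [-0.7, 6, 0.5], "angular": [0, 0, 0]},
  {"hand": 0.5, "translation": [-1.2, 10, 0.5], "angular": [0, 0, 0]},
  {"hand": 0.5, "translation": [-1.7, 15, 0.5], "angular": [0, 0, 0]},
  {"hand": 0.5, "translation": [-2, 18, 0.5], "angular": [0, 0, 0]},
  {"hand": 0.5, "translation": [-2.4, 21, 0.5], "angular": [0, 0, 0]},
])

```text
t: 16.68
eef_pos: [0.5753, -0.1117, 0.0763]
tool_rot: [-0.0, 0.998, 0.057, -0.0]
contact_force: [0.3, -2.5, -1.6]
gripper_width: 0.5
grasp_force: 1.3
```

drive_tool([
  {"hand": 0.5, "translation": [-0.3, 3, 0], "angular": [0, 0, 0]},
  {"hand": 0.5, "translation": [-0.7, 6, 0], "angular": [0, 0, 0]},
])

```text
t: 16.92
eef_pos: [0.5747, -0.1057, 0.0764]
tool_rot: [-0.0, 0.998, 0.057, -0.0]
contact_force: [0.8, -2.3, -2.8]
gripper_width: 0.502
grasp_force: 1.3
```

drive_tool([
  {"hand": 0.5, "translation": [-0.3, 3, 0], "angular": [0, 0, 0]},
  {"hand": 0.5, "translation": [-0.7, 6, 0], "angular": [0, 0, 0]},
])

```text
t: 17.18
eef_pos: [0.5741, -0.0998, 0.0766]
tool_rot: [-0.0, 0.998, 0.057, -0.0]
contact_force: [0.3, -2.1, -1.2]
gripper_width: 0.504
grasp_force: 1.3
```

drive_tool([
  {"hand": 0.5, "translation": [-0.9, 8, 0], "angular": [0, 0, 0]},
  {"hand": 0.5, "translation": [-1.8, 16, 0], "angular": [0, 0, 0]},
  {"hand": 0.5, "translation": [-2.8, 24, 0], "angular": [0, 0, 0]},
  {"hand": 0.5, "translation": [-3.7, 32, 0], "angular": [0, 0, 0]},
  {"hand": 0.5, "translation": [-4.6, 40, 0], "angular": [0, 0, 0]},
  {"hand": 0.5, "translation": [-5.5, 48, 0], "angular": [0, 0, 0]},
  {"hand": 0.5, "translation": [-6.5, 56, 0], "angular": [0, 0, 0]},
  {"hand": 0.5, "translation": [-7.4, 64, 0], "angular": [0, 0, 0]},
  {"hand": 0.5, "translation": [-8.3, 72, 0], "angular": [0, 0, 0]},
  {"hand": 0.5, "translation": [-9.2, 80, 0], "angular": [0, 0, 0]},
  {"hand": 0.5, "translation": [-10.2, 88, 0], "angular": [0, 0, 0]},
  {"hand": 0.5, "translation": [-10.9, 94, 0], "angular": [0, 0, 0]},
])

```text
t: 18.68
eef_pos: [0.5641, -0.0073, 0.0775]
tool_rot: [0.001, 0.998, 0.056, 0.001]
contact_force: [0.8, -8.4, 3.4]
gripper_width: 0.5
grasp_force: 4.3
```

drive_tool([
  {"hand": 0.5, "translation": [-0.3, 3, 0], "angular": [0, 0, 0]},
  {"hand": 0.5, "translation": [-0.7, 6, 0], "angular": [0, 0, 0]},
])

```text
t: 18.92
eef_pos: [0.5633, -0.0016, 0.0775]
tool_rot: [0.001, 0.998, 0.056, 0.001]
contact_force: [1.3, -8.7, 3.2]
gripper_width: 0.499
grasp_force: 4.3
```

The left pad is confirmed at 8.5 N against about 2.5–3.5 N on the others. I'll nudge the holder to centre, back off, open and lift away.

drive_tool([
  {"hand": 0.5, "translation": [-0.3, 2.5, 0], "angular": [0, 0, 0]},
  {"hand": 0.5, "translation": [-0.3, 2.5, 0], "angular": [0, 0, 0]},
  {"hand": 0.5, "translation": [0, -4, 0], "angular": [0, 0, 0]},
  {"hand": 1, "translation": [0, -4, 0], "angular": [0, 0, 0]},
  {"hand": 1, "translation": [0, -4, 0], "angular": [0, 0, 0]},
  {"hand": 1, "translation": [0, -4, 0], "angular": [0, 0, 0]},
  {"hand": 1, "translation": [0, -4, 40], "angular": [0, 0, 0]},
  {"hand": 1, "translation": [-40, -4, 90], "angular": [0, 0, 0]},
  {"hand": 1, "translation": [-80, -30, 110], "angular": [0, 0, 0]},
  {"hand": 1, "translation": [-110, -70, 110], "angular": [0, 0, 0]},
  {"hand": 1, "translation": [-110, -70, 110], "angular": [0, 0, 0]},
])

```text
t: 20.3
eef_pos: [0.4502, -0.0728, 0.1868]
tool_rot: [0.001, 0.999, 0.054, -0.0]
contact_force: [-0.3, 0.6, -0.4]
gripper_width: 1.002
grasp_force: 0.0
```

Run:
```python
from h import *
print(bot.get_obs()["eef_pos"])
for c in ["scene","side"]:
    im=bot.read_camera(c); cv2.imwrite(f"pics/{c}1.png",im[...,::-1])
    for d in bot.outline_of(c,"holder")[:3]:
        k,_=cv2.findContours(d["pixels"].astype(np.uint8),cv2.RETR_EXTERNAL,cv2.CHAIN_APPROX_NONE); k=max(k,key=len)[:,0]
        w=np.array([ray(c,p,.046)[:2] for p in k],np.float32)*1000
        print(c,d["score"],d["position"],[np.round(v,1) for v in cv2.minAreaRect(w)])
    b=(im[130:240,200:340] if c=="scene" else im[130:230,260:390])[...,::-1]
    cv2.imwrite(f"pics/{c}1c.png",cv2.resize(b,None,fx=5,fy=5,interpolation=cv2.INTER_CUBIC))
```

```text
[ 0.45022681 -0.0727946   0.186801  ]
scene 0.88 [429.3, 247.2] [array([321.6, 298.6]), array([90. , 84.7]), np.float64(82.6)]
scene 0.72 [289.2, 204.8] [array([562.4, -13.7]), array([101.9,  78.3]), np.float64(62.2)]
side 0.62 [308.6, 195.8] [array([564.3, -11.2]), array([96.3, 88.4]), np.float64(88.9)]
side 0.57 [322.9, 308.6] [array([291.8, 295.6]), array([80.7, 81.4]), np.float64(34.2)]
```

View pics/scene1c.png

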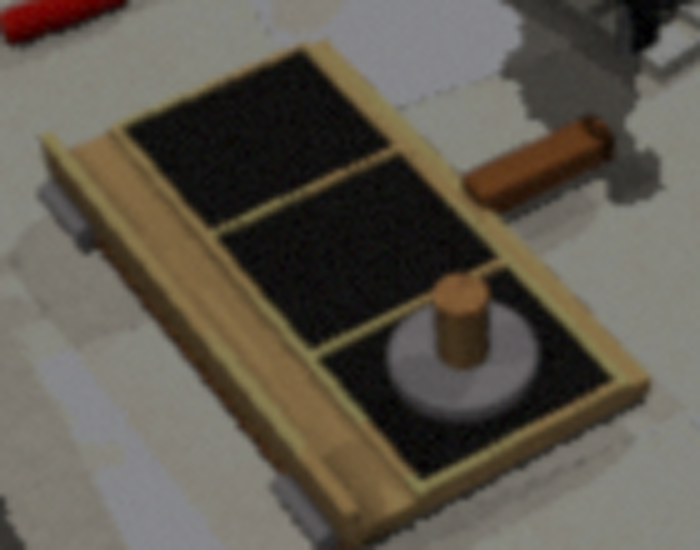

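Scene crop: the holder stands upright well inside the left pad (crop (462,355)), about 5–8 mm from centre. Now I check where the grip bar is.

Run:
```python
from h import *
for x in (200,255,295):
    p=np.array([690.6,-104.5])-x*np.array([.9934,.115])
    a=proj("scene",[*p/1000,.044]); b=proj("side",[*p/1000,.044]); print(x,p,(a-[200,130])*5,b)
for d in bot.outline_of("scene","board_grip")[:2]+bot.outline_of("side","board_grip")[:2]: print(d["score"],d["position"],d["pixels"].sum())
for px in [(605,122),(600,150),(470,172),(490,205)]: print(px,ray("scene",(px[0]/5+200,px[1]/5+130),.044))
```

```text
200 [ 491.92 -127.5 ] [475.20512518 182.10970152] [344.19117051 186.7538144 ]
255 [ 437.283 -133.825] [550.75763754 146.1742881 ] [358.35124668 192.15296908]
295 [ 397.547 -138.425] [604.34214064 120.68762708] [368.86116692 196.16034054]
0.63 [257.8, 198.6] 2862
0.51 [323.3, 127.9] 719
0.82 [301.0, 182.6] 1835
(605, 122) [ 0.39776386 -0.13720217  0.044     ]
(600, 150) [ 0.41252504 -0.11683704  0.044     ]
(470, 172) [ 0.49073264 -0.136723    0.044     ]
(490, 205) [ 0.49299969 -0.10604751  0.044     ]
```

drive_tool([
  {"hand": 1, "translation": [-13, -50, 0], "angular": [0, 0, 0]},
  {"hand": 1, "translation": [-13, -61, -30], "angular": [0, 0, 0]},
  {"hand": 1, "translation": [-13, -61, -80], "angular": [0, 0, 0]},
  {"hand": 1, "translation": [-13, -61, -125], "angular": [0, 0, 0]},
  {"hand": 1, "translation": [-13, -61, -153], "angular": [0, 0, 0]},
  {"hand": 1, "translation": [-13, -61, -153], "angular": [0, 0, 0]},
  {"hand": 1, "translation": [-13, -61, -153], "angular": [0, 0, 0]},
])

```text
t: 21.48
eef_pos: [0.4406, -0.1306, 0.0343]
tool_rot: [0.0, 0.998, 0.057, 0.001]
contact_force: [0.3, -0.7, 0.6]
gripper_width: 1.005
grasp_force: 0.0
```

drive_tool([
  {"hand": 0.1, "translation": [0, 0, 0], "angular": [0, 0, 0]},
  {"hand": 0.1, "translation": [0, 0, 0], "angular": [0, 0, 0]},
  {"hand": 0.1, "translation": [0, 0, 0], "angular": [0, 0, 0]},
  {"hand": 0.1, "translation": [0, 0, 0], "angular": [0, 0, 0]},
  {"hand": 0.1, "translation": [0, 0, 0], "angular": [0, 0, 0]},
  {"hand": 0.1, "translation": [0, 0, 0], "angular": [0, 0, 0]},
], force=90)

```text
t: 22.22
eef_pos: [0.4416, -0.1326, 0.036]
tool_rot: [0.001, 0.998, 0.056, 0.002]
contact_force: [-3.3, -3.5, 23.7]
gripper_width: 0.103
grasp_force: 11.6
```

Run:
```python
from h import *
o=bot.get_obs(); print({k:np.round(o[k],3) for k in ["eef_pos","contact_force","torque","gripper_width","grasp_force"]})
ims=[]
for c,r in [("scene",(270,110,350,210)),("side",(310,140,390,240))]:
    im=bot.read_camera(c)[...,::-1]; x0,y0,x1,y1=r; ims.append(cv2.resize(im[y0:y1,x0:x1],None,fx=4.5,fy=4.5,interpolation=cv2.INTER_CUBIC))
cv2.imwrite("pics/g.png",np.hstack(ims))
```

```text
{'eef_pos': array([ 0.442, -0.133,  0.036]), 'contact_force': array([-3.311, -3.522, 23.718]), 'torque': array([-0.687,  0.735,  0.012]), 'gripper_width': np.float64(0.103), 'grasp_force': np.float64(11.586)}
```

View pics/g.png

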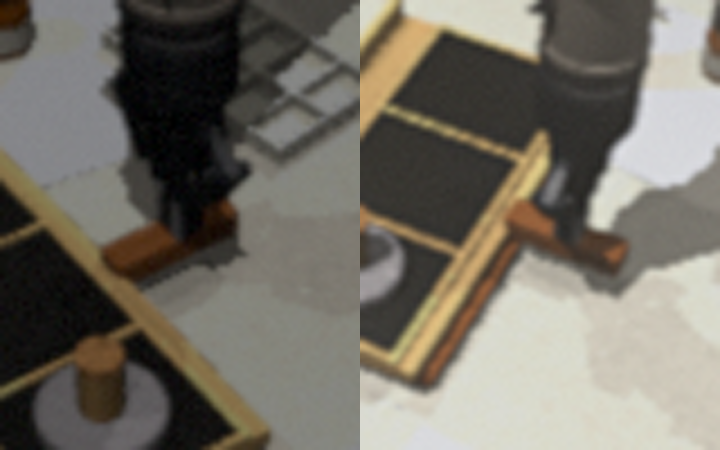

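Run:
```python
from h import *
im=bot.read_camera("wrist")[...,::-1]; cv2.imwrite("pics/w3.png",im)
```

```text
(no output)
```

View pics/w3.png

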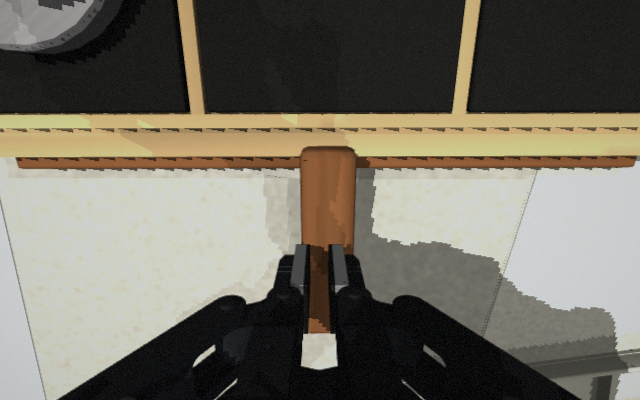

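Run:
```python
from h import *
m=bot.camera_model("wrist"); e=bot.get_obs()["eef_pos"]; yv=np.array([-.115,.9934,0])
for dz in (20,5,0,-7,-14,-22): print(dz,[np.round(proj("wrist",e+yv*s+[0,0,dz/1000],m)) for s in (.0045,-.0045)])
for x in (210,230,245,255):
  for z in (.044,.034): 
    p=(np.array([690.6,-104.5])-x*np.array([.9934,.115]))/1000
    print("bar",x,z,[np.round(proj("wrist",np.array([*p,z])+yv*s,m)) for s in (.013,-.013)])
for d in (200,): 
    p=(np.array([690.6,-104.5])-d*np.array([.9934,.115]))/1000
    print("near edge top",[np.round(proj("wrist",np.array([*p,.037])+yv*s,m)) for s in (.058,-.058)])
```

```text
20 [array([307., 272.]), array([327., 272.])]
5 [array([308., 256.]), array([326., 256.])]
0 [array([308., 251.]), array([326., 251.])]
-7 [array([308., 245.]), array([325., 245.])]
-14 [array([309., 239.]), array([325., 239.])]
-22 [array([309., 233.]), array([325., 233.])]
bar 210 0.044 [array([289., 179.]), array([347., 179.])]
bar 210 0.034 [array([291., 173.]), array([345., 173.])]
bar 230 0.044 [array([290., 220.]), array([346., 220.])]
bar 230 0.034 [array([292., 212.]), array([344., 212.])]
bar 245 0.044 [array([291., 249.]), array([345., 248.])]
bar 245 0.034 [array([293., 240.]), array([343., 239.])]
bar 255 0.044 [array([292., 267.]), array([345., 267.])]
bar 255 0.034 [array([293., 257.]), array([343., 257.])]
near edge top [array([192., 154.]), array([443., 153.])]
```

The wrist view shows the fingertips resting on top of the bar (gap 308–332, bar 302–354), so the grasp was too high and about 3 mm too far to +y. I'll open, go lower and close again.

drive_tool([
  {"hand": 1, "translation": [0, 0, 10], "angular": [0, 0, 0]},
  {"hand": 1, "translation": [0, -3, 10], "angular": [0, 0, 0]},
  {"hand": 1, "translation": [0, -3, 10], "angular": [0, 0, 0]},
  {"hand": 1, "translation": [0, -3, 10], "angular": [0, 0, 0]},
  {"hand": 1, "translation": [0, -3, 0], "angular": [0, 0, 0]},
  {"hand": 1, "translation": [0, -3, -10], "angular": [0, 0, 0]},
  {"hand": 1, "translation": [0, -3, -16], "angular": [0, 0, 0]},
  {"hand": 1, "translation": [0, -3, -16], "angular": [0, 0, 0]},
  {"hand": 1, "translation": [0, -3, -16], "angular": [0, 0, 0]},
])

```text
t: 23.5
eef_pos: [0.4397, -0.1339, 0.0176]
tool_rot: [0.0, 0.998, 0.057, 0.0]
contact_force: [0.4, 0.3, 0.5]
gripper_width: 0.998
grasp_force: 0.0
```

drive_tool([
  {"hand": 0.22, "translation": [0, 0, 0], "angular": [0, 0, 0]},
  {"hand": 0.22, "translation": [0, 0, 0], "angular": [0, 0, 0]},
  {"hand": 0.22, "translation": [0, 0, 0], "angular": [0, 0, 0]},
  {"hand": 0.22, "translation": [0, 0, 0], "angular": [0, 0, 0]},
  {"hand": 0.22, "translation": [0, 0, 0], "angular": [0, 0, 0]},
  {"hand": 0.22, "translation": [0, 0, 0], "angular": [0, 0, 0]},
], force=70)

```text
t: 24.25
eef_pos: [0.44, -0.1369, 0.0184]
tool_rot: [0.002, 0.998, 0.056, 0.001]
contact_force: [-2.4, -8.3, 7.5]
gripper_width: 0.289
grasp_force: 68.6
```

drive_tool([
  {"hand": 0.22, "translation": [0, -2, 0], "angular": [0, 0, 0]},
  {"hand": 0.22, "translation": [0, -2, 5], "angular": [-0.0023, 0.02, 0]},
  {"hand": 0.22, "translation": [0.1, -2, 10.1], "angular": [-0.0046, 0.0397, 0]},
  {"hand": 0.22, "translation": [0.4, -2, 15.2], "angular": [-0.0069, 0.0596, 0]},
  {"hand": 0.22, "translation": [0.7, -1.9, 20.2], "angular": [-0.0092, 0.0795, 0]},
  {"hand": 0.22, "translation": [1.1, -1.9, 25.2], "angular": [-0.0115, 0.0993, 0]},
  {"hand": 0.22, "translation": [1.6, -1.8, 30.3], "angular": [-0.0138, 0.1192, 0]},
  {"hand": 0.22, "translation": [2.2, -1.7, 35.3], "angular": [-0.016, 0.139, 0]},
])

```text
t: 25.25
eef_pos: [0.4418, -0.1367, 0.0518]
tool_rot: [0.004, 0.996, 0.056, -0.07]
contact_force: [3.5, -4.2, -18.2]
gripper_width: 0.284
grasp_force: 70.0
```

```bash
cat > s.py <<'E'
from h import *
o=bot.get_obs(); print({k:np.round(o[k],4).tolist() for k in ["t","eef_pos","tool_rot","contact_force","torque","gripper_width","grasp_force"]})
e=o["eef_pos"]; xa=np.array([.9934,.115]); r=xa@(e[:2]*1000-[690.6,-104.5]); z=e[2]*1000-20
print("theta~",np.arctan2(z,-r)-np.arctan2(-1.6,252.7), "r",np.hypot(r,z))
E
python3 s.py
```

```text
{'t': 25.25, 'eef_pos': [0.4418, -0.1367, 0.0518], 'tool_rot': [0.0044, 0.996, 0.0564, -0.0697], 'contact_force': [3.5289, -4.1738, -18.1739], 'torque': [-0.9107, -1.7719, 0.091], 'gripper_width': 0.2842, 'grasp_force': 69.9652}
theta~ 0.13227710139640472 r 252.83629599605024
```

drive_tool([
  {"hand": 0.22, "translation": [1.2, 0.1, 7.5], "angular": [-0.0035, 0.03, 0]},
  {"hand": 0.22, "translation": [2.5, 0.3, 14.9], "angular": [-0.007, 0.06, 0]},
  {"hand": 0.22, "translation": [4.1, 0.5, 22.3], "angular": [-0.0104, 0.089, 0]},
  {"hand": 0.22, "translation": [5.9, 0.7, 29.7], "angular": [-0.0138, 0.119, 0]},
  {"hand": 0.22, "translation": [7.9, 0.9, 37], "angular": [-0.017, 0.149, 0]},
  {"hand": 0.22, "translation": [10, 1.2, 44.3], "angular": [-0.0207, 0.179, 0]},
  {"hand": 0.22, "translation": [12.5, 1.4, 51.5], "angular": [-0.024, 0.209, 0]},
  {"hand": 0.22, "translation": [15.1, 1.7, 58.6], "angular": [-0.0276, 0.238, 0]},
  {"hand": 0.22, "translation": [18, 2.1, 65.6], "angular": [-0.031, 0.268, 0]},
  {"hand": 0.22, "translation": [21, 2.4, 72.5], "angular": [-0.0345, 0.298, 0]},
  {"hand": 0.22, "translation": [23.7, 2.7, 78.2], "angular": [-0.0374, 0.323, 0]},
])

```text
t: 26.62
eef_pos: [0.4643, -0.1342, 0.129]
tool_rot: [0.014, 0.971, 0.055, -0.231]
contact_force: [-1.4, -3.8, -16.5]
gripper_width: 0.286
grasp_force: 70.2
```

```bash
python3 s.py
```

```text
{'t': 26.625, 'eef_pos': [0.4643, -0.1342, 0.129], 'tool_rot': [0.0138, 0.9712, 0.055, -0.2313], 'contact_force': [-1.3699, -3.8268, -16.4567], 'torque': [-0.5016, -2.2315, 0.3965], 'gripper_width': 0.2865, 'grasp_force': 70.2193}
theta~ 0.4518050056361568 r 252.93768699887346
```

drive_tool([
  {"hand": 0.22, "translation": [1.2, 0.1, 2.4], "angular": [-0.0012, 0.01, 0]},
  {"hand": 0.22, "translation": [2.3, 0.3, 4.6], "angular": [-0.0023, 0.02, 0]},
  {"hand": 0.22, "translation": [3.5, 0.4, 6.8], "angular": [-0.0034, 0.03, 0]},
  {"hand": 0.22, "translation": [3.5, 0.4, 6.8], "angular": [-0.0034, 0.03, 0]},
])

```text
t: 27.12
eef_pos: [0.4673, -0.1338, 0.1352]
tool_rot: [0.015, 0.968, 0.055, -0.246]
contact_force: [-3.5, -5.4, -23.7]
gripper_width: 0.282
grasp_force: 71.8
```

```bash
python3 s.py
```

```text
{'t': 27.125, 'eef_pos': [0.4673, -0.1338, 0.1352], 'tool_rot': [0.0146, 0.9676, 0.0547, -0.2459], 'contact_force': [-3.4611, -5.4047, -23.6827], 'torque': [-0.716, -2.8889, 0.6104], 'gripper_width': 0.2817, 'grasp_force': 71.8166}
theta~ 0.47934982350369737 r 252.93809301537758
```

drive_tool([
  {"hand": 1, "translation": [0, 0, 0], "angular": [0, 0, 0]},
  {"hand": 1, "translation": [0, 0, 0], "angular": [0, 0, 0]},
  {"hand": 1, "translation": [0, 0, 0], "angular": [0, 0, 0]},
  {"hand": 1, "translation": [0, 0, 0], "angular": [0, 0, 0]},
  {"hand": 1, "translation": [7, 1, 13], "angular": [0, 0, 0]},
  {"hand": 1, "translation": [19, 2, 35], "angular": [0, 0, 0]},
  {"hand": 1, "translation": [33, 4, 60], "angular": [0, 0, 0]},
  {"hand": 1, "translation": [33, 4, 100], "angular": [0, 0, 0]},
  {"hand": 1, "translation": [20, 4, 140], "angular": [0, 0, 0]},
  {"hand": 1, "translation": [20, 4, 140], "angular": [0, 0, 0]},
  {"hand": 1, "translation": [20, 4, 140], "angular": [0, 0, 0]},
])

```text
t: 28.5
eef_pos: [0.4892, -0.1284, 0.2781]
tool_rot: [0.014, 0.968, 0.055, -0.244]
contact_force: [0.1, 0.1, 0.0]
gripper_width: 0.996
grasp_force: 0.0
```

```bash
python3 s.py
python3 - <<'E'
from h import *
ims=[]
for c,r in [("scene",(200,110,340,250)),("side",(255,110,395,250))]:
    im=bot.read_camera(c)[...,::-1]; x0,y0,x1,y1=r; ims.append(cv2.resize(im[y0:y1,x0:x1],None,fx=2.85,fy=2.85,interpolation=cv2.INTER_CUBIC))
cv2.imwrite("pics/f.png",np.hstack(ims))
E
```

```text
{'t': 28.5, 'eef_pos': [0.4892, -0.1284, 0.2781], 'tool_rot': [0.0142, 0.968, 0.0552, -0.2443], 'contact_force': [0.1271, 0.0836, 0.0005], 'torque': [0.0905, -0.5255, 0.0209], 'gripper_width': 0.9965, 'grasp_force': 0.0}
theta~ 0.9110674901502059 r 328.3091009410592
```

View pics/f.png

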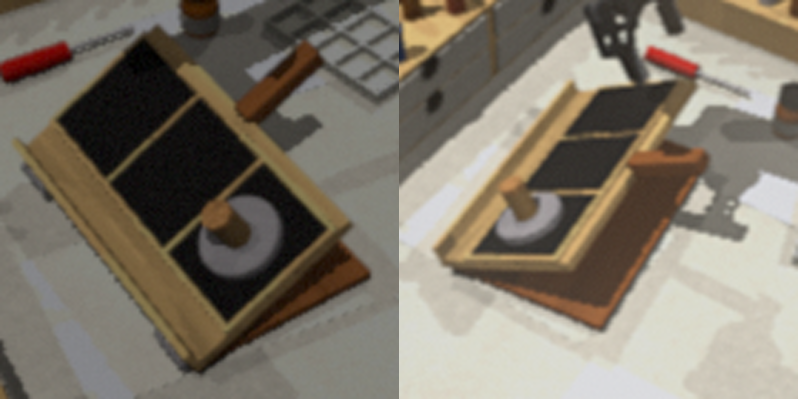

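The board stays raised and the holder (left panel (240,237)) sits at the middle of the left pad. The gripper is clear, so I'm handing in.

```bash
python3 -c "
from station import bot
print(bot.hand_in())"
```

```text
the job is handed in; nothing more can be done
None
```

I handed the job in with the holder standing free in the middle of the left pad, which dragged at about 8.5 N against 2–6 N on the other two, and the board raised to its stop and staying there; the hand-in returned no verdict.

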